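Photograph the tape dispenser with a two-stage release

TASK

Set the blue tape dispenser down gently, upright on the white photo plinth, lying along the orange line (either way round) and centred between its two end bars. Then take its picture with the orange button on the cream release box: press it to its halfway stop, pause there for about a second so that the camera can focus, then press it fully down and let go. Leave everything else on the desk where it is.

Things in the scene. Friction and masses are not known exactly. Their poses are not given: they have to be found in the camera images.
- dispenser: Blue desk tape dispenser with a white roll, loose, 150 mm long (its x), 40 mm wide (its y), 0.28 to 0.56 kg. Origin: centre of its underside, z up. Its flat parallel sides are 40 mm apart; the solid middle part is 32 mm high, the roll (centred at x = -35 mm) reaches up to 62 mm, the cutter nose at the +x end up to 57 mm. Best gripped across its width at the middle, pads 20 to 35 mm above its underside.
- mark (a point): Centre of the top face of the fixed white photo plinth (150 mm along x, 220 mm along y, top 20 mm above the desk), z up. An orange line 10 mm wide and 200 mm long runs through this point along y, with an end bar 96 mm to either side. A black camera 135 mm wide stands fixed beyond the plinth on its +x side: the lens front is 180 mm from this point, the camera's top 125 mm above the desk.
- release_box: Fixed cream release box, 120 mm (x) by 95 mm (y), 36 mm high, carrying the orange button at its centre. Origin: centre of its underside on the desk, z up.
- button_top (a point): Centre of the flat top of the round orange button (42 mm diameter), which moves with it; unpressed it lies 66 mm above the desk, at the halfway stop 59 mm, fully down 52 mm.
- release_half (a joint): First stage of the button, pressed straight down, 0 to 0.007 m: a spring of 1.5 N at rest growing to 4 N at 0.007, the halfway stop. It springs back when let go. The button's total depth is release_half + release_full.
- release_full (a joint): Second stage, 0 to 0.007 m, 0 at the start: at the halfway stop the button stands firm until pressed with about 8 N, then the second stage goes down to its rigid end stop at 0.007 (camera fires). It has no spring: it stays at whatever depth it has been pushed to and cannot be brought back, so pushing it down early spoils the picture. After letting go the fired button stands only 7 mm lower than at the start.
- eraser: Bystander: white eraser in a blue sleeve, 60 x 24 x 14 mm, origin under its centre. Leave alone.
- note_block: Bystander: yellow block of notes, 76 x 76 x 30 mm, origin under its centre. Leave alone.
- stapler: Bystander: red and black stapler, 150 x 36 x 54 mm, origin under its centre. Leave alone.
- scissors: Bystander: scissors with black handles, 205 mm long, lying flat, origin at the pivot. Leave alone.
- mug: Bystander: white mug, 80 mm diameter, 92 mm high, origin under its centre. Leave alone.
- tape_roll: Bystander: spare roll of tape lying flat, 100 mm diameter, 24 mm high, origin under its centre. Leave alone.
Not all that is in view belongs to the job. What is shaped like the release_box but pink or yellow is not meant.

How it is judged:
On the way, in this order (a step that is already met when the one before it is completed fails the run):
1. the dispenser stands upright on the plinth, centred within 25 mm and within 11 degrees of the orange line, let go (horizontal distance between dispenser and mark below 0.025 m and z of dispenser in the frame of mark between -0.006 and 0.006 m and angle between dispenser's own z axis and vertical below 0.1 rad and angle between the x axis of dispenser and the y axis of mark, either way round below 0.2 rad and linear speed of dispenser below 0.02 m/s and contact force between the fingers and dispenser below 0.1 N), for 0.3 s.
2. the button rests at its halfway stop for at least 0.6 s (first stage deeper than 5.5 mm, second stage less than 2.5 mm) (value of joint release_half above 0.0055 m and value of joint release_full below 0.0025 m and horizontal distance between dispenser and mark below 0.025 m and z of dispenser in the frame of mark between -0.006 and 0.006 m and angle between dispenser's own z axis and vertical below 0.1 rad and angle between the x axis of dispenser and the y axis of mark, either way round below 0.2 rad and linear speed of dispenser below 0.02 m/s), for 0.6 s.
3. the button is pressed fully down (second stage deeper than 5.5 mm) (value of joint each of release_full, release_half above 0.0055 m and horizontal distance between dispenser and mark below 0.025 m and z of dispenser in the frame of mark between -0.006 and 0.006 m and angle between dispenser's own z axis and vertical below 0.1 rad and angle between the x axis of dispenser and the y axis of mark, either way round below 0.2 rad and linear speed of dispenser below 0.02 m/s), for 0.1 s.
At the end, for the whole second after the job is handed in: The dispenser stands at rest and upright on the plinth, its centre within 25 mm of the middle of the orange line and its length within 0.2 rad of it (either way round); the second stage of the button is down by more than 5.5 mm and the button has been let go (first stage back within 2 mm) (horizontal distance between dispenser and mark below 0.025 m and z of dispenser in the frame of mark between -0.006 and 0.006 m and angle between dispenser's own z axis and vertical below 0.1 rad and angle between the x axis of dispenser and the y axis of mark, either way round below 0.2 rad and linear speed of dispenser below 0.02 m/s and value of joint release_full above 0.0055 m and value of joint release_half below 0.002 m); the robot touches nothing.
It fails at once if the dispenser is dropped or knocked (moves faster than 0.6 m/s while not held) (linear speed of dispenser above 0.6 m/s and contact force between the fingers and dispenser below 0.1 N).
It fails at once if a bystander is moved by more than 30 mm (distance of any of eraser, note_block, stapler, scissors, mug, tape_roll from where it was at the start of the episode above 0.03 m).
It also fails if it takes over 58 s, if anything falls off the work surface, if the arm or the gripper's body presses on something with over 40 N, if the wrist force passes 120 N, or if a joint passes its speed limit or range.

ROBOT

A 6-joint arm with a two-finger parallel gripper is mounted at the origin on the work surface. World frame = base frame: x ahead of the robot, y to its left, z up, the work surface at z = 0. Lengths are in m, angles in rad, forces in N, time in s.
With the tool pointing down it reaches from about 0.275 to 0.825 m from the base axis. Payload 4.9 kg.
Tool frame: the origin (TCP) lies at the very end of the fingers, on their centre line; the grasp point (between the pads) lies 19 mm behind it; z points along the fingers, y is the direction in which the jaws open and shut (so a half turn about z gives the same grasp; the last joint's range is limited). The gripper opens to 85 mm and grips with 20 to 120 N. Pads are 22 mm wide; open, the fingers measure 114 mm over their backs; the gripper's body (76 mm by 85 mm) begins 54 mm behind the grasp point. The pads swing forward as they close: fully open they stand 13 mm farther back than shut.
Start: joints at [1.121, 0.326, -0.193, 1.052, 0, 1.437], TCP at [0.171, 0.523, 0.199] pointing down, gripper open.
Joint ranges: [-2.65, 2.65], [-0.97, 1.79], [-1.3, 1.35], [-1.93, 2.1], [-1.47, 1.37], [-3.14, 3.14]. Speed limits (rad/s): [2.57, 2.57, 3.14, 3.14, 3.14, 3.14].

INTERFACE

Orientations are given as a unit quaternion [w, x, y, z].
In Python, from station import robot, viewer gives the robot as it stands.
- The arm moves only by the tool play_rows, never from a script. Its argument "increments" is a list of rows, each a list of 5 numbers: the closure, from 0 (fully open) to 1 (shut), then the shift along the world's x, y, z in cm, then the turn about the world's z in degrees. A call has 1 to 5 rows; each row shifts and turns the pose as measured when the row begins; what a row does not reach is not made up. A row lasts 1/12 s, in which the tool goes at most 41.7 mm and 7.16 degrees, less where a joint would pass 70% of its speed; a pose out of reach is approached as far as the arm can. A call with a gripper value outside its range is refused whole. The fingers move at their own pace and stop on an object; "force" is the grip in N (left out, the last holds). Time passes only in rows, so rows that do not move let the fingers close. It gives the time, the measured TCP pose, the force and the opening at its end, in the units of the state.
- robot.sense(): the state, without advancing time (a new reading comes with each control period).
- viewer.get_image(name): name is "scene" or "top"; returns (picture, depth): 384x512x3 uint8, blue, green, red; 384x512 float32, m along the optical axis (not along the pixel's ray), 0 where there is no reading.
- viewer.camera_info(name): a dict with "fx", "fy", "cx", "cy" (pixels), "k1" (the pictures are not rectified: a ray, as slopes to the right and down, at radius r is drawn at 1 + k1 r^2 times it, then the intrinsics apply), "R" (3x3) and "t" (3): a world point X has camera coordinates R X + t. Camera axes: x right, y down, z forward; pixel columns grow to the right and rows downward; lengths in m; the calibration is good to about 2 mm. A picture is of the moment at which its call begins. camera_info takes no time and is no camera call.
- robot.finish_job(): hands the job in, once; it reports no verdict.
The state is a dict: "time_s": time; "joint_pos": joint angles; "joint_velocities": joint speeds; "effort": joint torques, N m; "ee_pos": TCP position; "orientation": TCP orientation; "wrist_force": force on the tool from outside, world axes, zero at the start; "ft_torque": the same for the moment, N m; "finger_gap": opening from 0.0 (shut) to 1.0 (fully open).
Only numpy, scipy, OpenCV 4.12 (cv2) and the standard library are available. Lean on these libraries where they do the work, as an engineer would, in place of code of your own. Each camera call takes 0.05 s, during which the arm holds its last target. There are 200 camera calls.

## Working session

There is one attempt and no reset: what is moved stays moved. The work goes in short steps, Python scripts to look and compute and a tool call to move; the robot and the scene stay as the last step left them, time stands still between calls to the robot, and variables do not carry over. Pictures are saved under pics/ and viewed, about 8 in all and at most 12, crops included, and the job is handed in when it is done.

Besides the shell and the picture viewer there is one more tool, called after ">>>" as name(argument=value, ...) on one line, values as JSON. play_rows: Moves the arm, as the interface text tells. Its arguments: {"type":"object","properties":{"increments":{"type":"array","items":{"type":"array","items":{"type":"number"}}},"force":{"type":"number"}},"required":["increments"]}

```bash
mkdir -p pics
cat > h.py <<'E'
import numpy as np, cv2
from station import robot, viewer
def grab(n):
    im,d=viewer.get_image(n); return im,d,viewer.camera_info(n)
def rays(c,uv):
    uv=np.atleast_2d(np.asarray(uv,float)); K=np.array([[c['fx'],0,c['cx']],[0,c['fy'],c['cy']],[0,0,1]])
    s=cv2.undistortPoints(uv[:,None],K,np.array([c['k1'],0,0,0.]))[:,0]
    return np.c_[s,np.ones(len(s))]
def onplane(c,uv,z):
    R=np.array(c['R']);o=-R.T@np.array(c['t']);d=rays(c,uv)@R
    return o+d*((z-o[2])/d[:,2])[:,None]
def cloud(c,d):
    v,u=np.mgrid[:d.shape[0],:d.shape[1]]
    P=rays(c,np.c_[u.ravel(),v.ravel()])*d.reshape(-1,1)
    return ((P-np.array(c['t']))@np.array(c['R'])).reshape(*d.shape,3)
E
python3 - <<'E'
from h import *
a=[]
for n in('top','scene'):
    im,d,c=grab(n); np.savez(''+n+'0.npz',im=im,d=d); cv2.imwrite(f'pics/{n}0.png',cv2.resize(im,(768,576),interpolation=cv2.INTER_CUBIC)); print(n,c,(d>0).mean())
print(robot.sense())
E
```

```text
top {'fx': 472.6609180446316, 'fy': 472.6609180446316, 'cx': 257.3184456190867, 'cy': 200.25833273062224, 'k1': 0.05286399973395772, 'R': array([[ 0.01446749, -0.99989036, -0.00315628],
       [-0.99716481, -0.01419479, -0.07389751],
       [ 0.07384461,  0.00421644, -0.99726085]]), 't': array([-0.03951396,  0.4894365 ,  1.5012584 ])} 0.996185302734375
scene {'fx': 445.6289069721226, 'fy': 445.6289069721226, 'cx': 256.8190289297305, 'cy': 193.37292408803373, 'k1': 0.056213856265718364, 'R': array([[ 0.72906466,  0.68444419,  0.00092989],
       [ 0.54007375, -0.57444671, -0.61508644],
       [-0.42045817,  0.44894   , -0.78845914]]), 't': array([-0.33479521, -0.23431707,  1.83996075])} 0.995941162109375
{'time_s': 0.1, 'joint_pos': array([ 1.12076774e+00,  3.26869210e-01, -1.93435618e-01,  1.05197517e+00,
       -2.42006584e-07,  1.43660975e+00]), 'joint_velocities': array([-2.81713714e-04, -4.16341097e-04,  3.65480114e-03,  7.36886861e-05,
       -2.04075361e-03,  2.27662956e-04]), 'effort': array([ 1.46093222e-03, -4.44239223e+01,  2.63038194e+01,  7.94881635e-03,
       -1.03466136e-04,  1.26675579e-05]), 'ee_pos': array([0.17058835, 0.52231755, 0.19829878]), 'orientation': array([-2.13511042e-04,  1.57265380e-01,  9.87556100e-01, -7.10444461e-04]), 'wrist_force': array([0.03823286, 0.48002481, 0.01920861]), 'ft_torque': array([-0.01967236, -0.01924221,  0.01778083]), 'finger_gap': 1.0013751635463064}
```

View pics/top0.png

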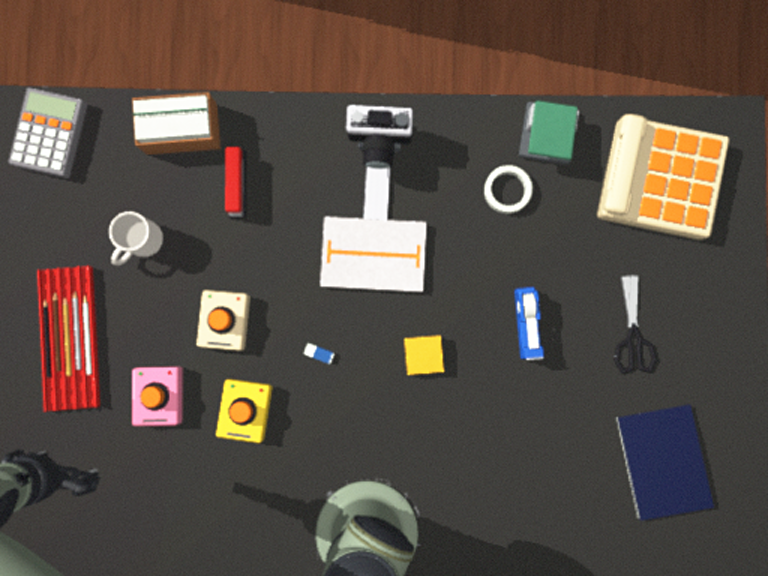

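View pics/scene0.png

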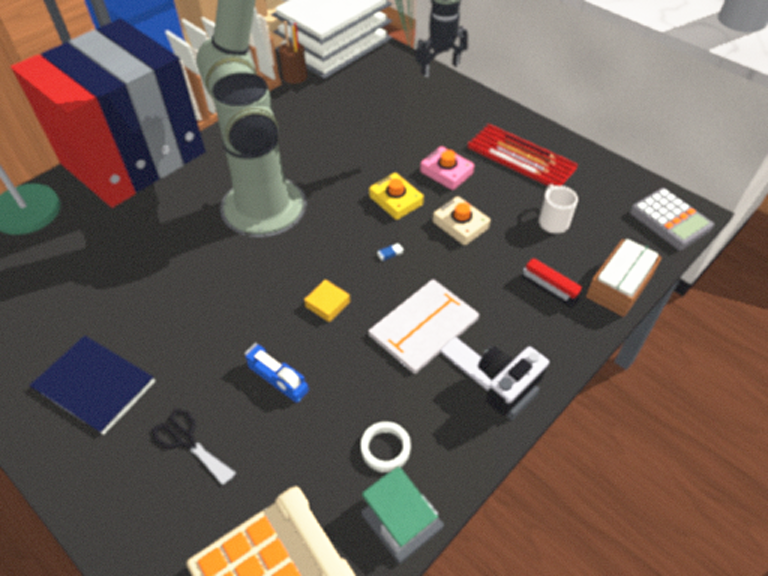

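The top view, up = +x and left = +y, shows these candidates in 768-px coordinates:
- **Dispenser:** the blue body with a white roll at (529,324). Lookalikes are the eraser sleeve (319,353) and the navy book (665,460).
- **Release box:** cream at (222,320). Decoys are pink (153,397), yellow (242,411) and the cream phone (665,180).
- **Plinth line:** (330..418, 254).

In the scene view they appear at dispenser (277,373), cream box (461,218) and plinth (424,325).

```bash
cat > m.py <<'E'
from h import *
def rect(P,c):  # footprint of points
    (cx,cy),(w,h),a=cv2.minAreaRect(P[:,:2].astype(np.float32)*1000)
    b=cv2.boxPoints(((cx,cy),(w,h),a)); e=[b[1]-b[0],b[2]-b[1]]; L=max(e,key=np.linalg.norm)
    return np.round([cx,cy,w,h],1),np.degrees(np.arctan2(L[1],L[0]))%180
def biggest(m):
    n,l,s,ce=cv2.connectedComponentsWithStats(m.astype(np.uint8)); k=1+np.argmax(s[1:,4]); return l==k,ce[k],s[k,4]
E
python3 - <<'E'
from m import *
f={n:np.load(n+'0.npz') for n in('top','scene')}
for n in f:
    c=viewer.camera_info(n); im,d=f[n]['im'],f[n]['d']; X=cloud(c,d); hsv=cv2.cvtColor(im,cv2.COLOR_BGR2HSV); H,S,V=cv2.split(hsv)
    def roi(x0,x1,y0,y1): return (X[...,0]>x0)&(X[...,0]<x1)&(X[...,1]>y0)&(X[...,1]<y1)
    def seed(u,v): return X[int(v/1.5),int(u/1.5)]
    s={'top':((529,324),(220,320),(374,254)),'scene':((277,373),(462,212),(426,322))}[n]
    for k,p in zip(('disp','btn','plinth'),s):
        q=seed(*p); print(n,k,'seed',q.round(3))
        m=roi(q[0]-.12,q[0]+.12,q[1]-.12,q[1]+.12)
        org=(H>4)&(H<22)&(S>130)&(V>120)
        if k=='disp':
            mm=m&(X[...,2]>.012)&~((H>18)&(H<40)&(S>100)); mm,_,a=biggest(mm); print(rect(X[mm],c),a,'maxz',X[mm][:,2].max())
            for zlo in(.04,.05): 
                t=X[mm&(X[...,2]>zlo)]; print(' high',zlo,t.mean(0).round(3),len(t))
            b,ce,a=biggest(m&(H>100)&(H<130)&(S>150)); print(' blue',rect(X[b],c),a)
        if k=='btn':
            b,ce,a=biggest(m&org&roi(q[0]-.03,q[0]+.03,q[1]-.03,q[1]+.03)); print(' orange',ce,a,'z=.066:',onplane(c,ce,.066),'med',np.median(X[b],0))
            mm=m&(X[...,2]>.025)&(X[...,2]<.045)&roi(q[0]-.09,q[0]+.09,q[1]-.09,q[1]+.09); mm,_,_=biggest(mm); print(' box',rect(X[mm],c))
        if k=='plinth':
            b,ce,a=biggest(m&org); v,u=np.nonzero(b); P=onplane(c,np.c_[u,v],.02); print(' line',rect(P,c),P.mean(0),np.median(X[b][:,2]))
    for k,p,h in zip(('eraser','note'),{'top':((319,353),(424,355)),'scene':((390,252),(327,300))}[n],(0,0)): print(k,seed(*p).round(3))
im=f['top']['im']; a=im[180:250,330:375]; b=im[185:245,120:180]
cv2.imwrite('pics/crop.png',np.hstack([cv2.resize(a,(360,560),interpolation=3),cv2.resize(b,(440,560))]))
E
```

```text
top disp seed [ 0.442 -0.328  0.058]
(array([ 445.5, -333.8,  150.2,   42.4]), np.float32(4.7165456)) 679 maxz 0.06840911355416937
 high 0.04 [ 0.444 -0.333  0.055] 460
 high 0.05 [ 0.443 -0.333  0.056] 386
 blue (array([ 450.7, -339.1,  149.8,   55.1]), np.float32(6.1654844)) 349
top btn seed [0.442 0.31  0.073]
 orange [145.71929825 212.57894737] 171 z=.066: [[0.44318664 0.31265542 0.066     ]] med [0.44211497 0.31300003 0.0656333 ]
 box (array([442.5, 314.5,  99.8, 119.2]), np.float32(176.02795))
top plinth seed [ 0.591 -0.004  0.016]
 line (array([592.1,  -2.6, 197.5,  45.6]), np.float32(87.932014)) [ 0.59150348 -0.00082673  0.02      ] 0.021978414798463367
eraser [0.377 0.111 0.016]
note [ 0.377 -0.112  0.032]
scene disp seed [ 0.446 -0.337  0.032]
(array([ 444.2, -337.5,  154.2,   41.1]), np.float32(5.097107)) 655 maxz 0.0681726632259595
 high 0.04 [ 0.445 -0.338  0.054] 400
 high 0.05 [ 0.444 -0.338  0.056] 307
 blue (array([ 432.9, -327.2,  174.7,   63.1]), np.float32(5.040244)) 364
scene btn seed [0.447 0.305 0.058]
 orange [307.87850467 140.86915888] 107 z=.066: [[0.4499916  0.29942809 0.066     ]] med [0.44649014 0.30374155 0.06190345]
 box (array([440.8, 309.1, 100.2, 124. ]), np.float32(176.15794))
scene plinth seed [ 0.592 -0.001  0.022]
 line (array([587. ,  -5. , 194.5,  34.2]), np.float32(88.19005)) [ 0.58813731 -0.01262155  0.02      ] 0.020860736356065026
eraser [0.376 0.107 0.008]
note [ 0.384 -0.123  0.032]
```

View pics/crop.png

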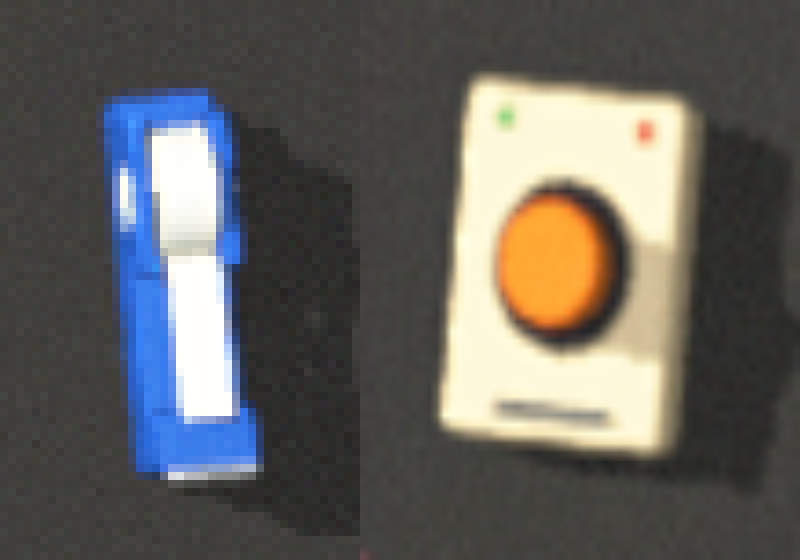

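The crop confirms both choices: a blue dispenser with its roll at the far end (nose toward the robot), and a cream box with an orange button. The dispenser is at about (0.445, -0.336) with its long axis at 5°. The plinth mark is at (0.591, -0.001) with the line at 88°, and the button is at (0.443, 0.312).

>>> play_rows(increments=[[0, 1.1, -3.4, 0, 1], [0, 1.1, -3.4, 0, 1], [0, 1.1, -3.4, 0, 1], [0, 1.1, -3.4, 0, 1], [0, 1.1, -3.4, 0, 1]], force=40)

```text
time_s: 0.52
ee_pos: [0.2243, 0.3511, 0.1949]
orientation: [-0.001, 0.107, 0.994, -0.001]
wrist_force: [1.3, -0.4, 0.7]
finger_gap: 1.003
```

>>> play_rows(increments=[[0, 1.1, -3.4, 0, 1], [0, 1.1, -3.4, 0, 1], [0, 1.1, -3.4, 0, 1], [0, 1.1, -3.4, 0, 1], [0, 1.1, -3.4, 0, 1]])

```text
time_s: 0.93
ee_pos: [0.278, 0.1725, 0.1936]
orientation: [-0.001, 0.059, 0.998, -0.002]
wrist_force: [0.8, 0.7, 0.4]
finger_gap: 0.997
```

>>> play_rows(increments=[[0, 1.1, -3.4, 0, 1], [0, 1.1, -3.4, 0, 1], [0, 1.1, -3.4, 0, 1], [0, 1.1, -3.4, 0, 1], [0, 1.1, -3.4, 0, 1]])

```text
time_s: 1.35
ee_pos: [0.3321, -0.006, 0.1936]
orientation: [-0.0, 0.012, 1.0, -0.002]
wrist_force: [1.4, 0.5, -0.8]
finger_gap: 1.001
```

>>> play_rows(increments=[[0, 1.1, -3.4, 0, 1], [0, 1.1, -3.4, 0, 1], [0, 1.1, -3.4, 0, 1], [0, 1.1, -3.4, 0, 1], [0, 1.1, -3.4, 0, 1]])

```text
time_s: 1.77
ee_pos: [0.3862, -0.1856, 0.1931]
orientation: [0.0, -0.032, 0.999, -0.001]
wrist_force: [1.6, 1.0, 0.9]
finger_gap: 1.002
```

>>> play_rows(increments=[[0, 1.2, -3.0, -1, 0.5], [0, 1.2, -3.0, -1, 0.5], [0, 1.2, -3.0, -1, 0], [0, 1.2, -3.0, -1, 0], [0, 0.8, -2.4, -1, 0]])

```text
time_s: 2.18
ee_pos: [0.4442, -0.3409, 0.1414]
orientation: [0.001, -0.039, 0.999, -0.002]
wrist_force: [0.3, -0.1, 1.1]
finger_gap: 1.004
```

>>> play_rows(increments=[[0, 0, 0, -1, 0], [0, 0, 0, -1, 0], [0, 0, 0, 0, 0]])

```text
time_s: 2.43
ee_pos: [0.4439, -0.3458, 0.1162]
orientation: [0.0, -0.036, 0.999, -0.002]
wrist_force: [0.5, -0.3, -0.3]
finger_gap: 0.999
```

Run:
```python
from m import *
s=robot.sense(); q=s['orientation']; print(s['ee_pos'],2*np.degrees(np.arctan2(q[2],q[1]))-90)
im,d,c=grab('scene'); X=cloud(c,d)
cv2.imwrite('pics/near.png',cv2.resize(im[170:300,110:280],(782,598),interpolation=3))
```

```text
[ 0.44392096 -0.34583275  0.1162387 ] 94.09273763086722
```

View pics/near.png

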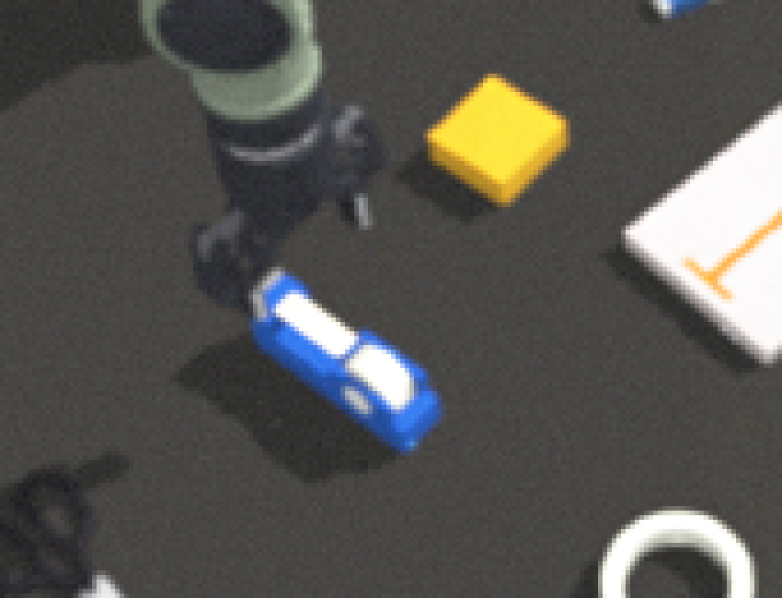

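The fingers hang above the dispenser. I'll shift y by +1 cm and then descend.

>>> play_rows(increments=[[0, 0, 0.5, -1.5, 0.5], [0, 0.1, 0.5, -1.5, 0.5], [0, 0, 0, -1.5, 0], [0, 0, 0, -1, 0], [0, 0, 0, 0, 0]])

```text
time_s: 2.9
ee_pos: [0.4455, -0.333, 0.0637]
orientation: [0.001, -0.046, 0.999, -0.003]
wrist_force: [-1.1, 0.5, 0.2]
finger_gap: 1.004
```

>>> play_rows(increments=[[0, 0, 0, 0, 0], [0, 0, 0, 0, 0]])

```text
time_s: 3.07
ee_pos: [0.4456, -0.3323, 0.0648]
orientation: [0.001, -0.047, 0.999, -0.003]
wrist_force: [0.4, 0.2, -0.1]
finger_gap: 1.0
```

>>> play_rows(increments=[[0, 0, -0.3, -1.2, 0], [0, 0, 0, -1.2, 0], [0, 0, 0, -1.2, 0], [0, 0, 0, -1.0, 0], [0, 0, 0, -0.7, 0]])

```text
time_s: 3.48
ee_pos: [0.4494, -0.3398, 0.0137]
orientation: [0.005, -0.047, 0.999, -0.007]
wrist_force: [0.2, -0.6, 0.1]
finger_gap: 0.998
```

>>> play_rows(increments=[[0, 0, 0, 0, 0], [0, 0, 0, 0, 0]])

```text
time_s: 3.65
ee_pos: [0.4484, -0.3392, 0.0117]
orientation: [0.004, -0.047, 0.999, -0.006]
wrist_force: [-0.1, 0.1, 0.6]
finger_gap: 0.997
```

>>> play_rows(increments=[[0, -0.2, 0.2, -0.4, 0], [0, 0, 0, 0, 0], [0.5, 0, 0, 0, 0], [0.6, 0, 0, 0, 0], [0.8, 0, 0, 0, 0]], force=40)

```text
time_s: 4.07
ee_pos: [0.447, -0.3378, 0.0086]
orientation: [0.005, -0.046, 0.999, -0.007]
wrist_force: [-0.4, 0.0, -0.0]
finger_gap: 0.606
```

>>> play_rows(increments=[[1, 0, 0, 0, 0], [1, 0, 0, 0, 0], [1, 0, 0, 0, 0], [1, 0, 0, 0, 0], [1, 0, 0, 0, 0]])

```text
time_s: 4.48
ee_pos: [0.4471, -0.3375, 0.0093]
orientation: [0.005, -0.047, 0.999, -0.007]
wrist_force: [-0.4, -0.4, -0.1]
finger_gap: 0.444
```

>>> play_rows(increments=[[1, 0, 0, 0, 0], [1, 0, 0, 0, 0], [1, 0, 0, 0.5, 0], [1, 0, 0, 1, 0], [1, 0, 0, 1, 0]])

```text
time_s: 4.9
ee_pos: [0.4449, -0.3355, 0.033]
orientation: [0.003, -0.047, 0.999, -0.004]
wrist_force: [-0.7, -0.0, -3.7]
finger_gap: 0.451
```

Gripped, at about 0.38 kg. Next I lift and carry.

>>> play_rows(increments=[[1, 0, 0, 1.5, 0], [1, 0, 0, 1.5, 0], [1, 0, 0, 1.5, 0], [1, 0.3, 0.8, 0.8, 2], [1, 0.6, 1.6, 0, 4]])

```text
time_s: 5.32
ee_pos: [0.4543, -0.3139, 0.0939]
orientation: [0.004, -0.099, 0.995, -0.006]
wrist_force: [0.3, 0.2, -2.8]
finger_gap: 0.444
```

>>> play_rows(increments=[[1, 1, 2.3, 0, 5.5], [1, 1, 2.3, 0, 5.5], [1, 1, 2.3, 0, 5.5], [1, 1, 2.3, 0, 5.5], [1, 1, 2.3, 0, 5.5]])

```text
time_s: 5.73
ee_pos: [0.5065, -0.1946, 0.0987]
orientation: [0.008, -0.345, 0.938, -0.007]
wrist_force: [0.5, -0.2, -3.5]
finger_gap: 0.447
```

>>> play_rows(increments=[[1, 1, 2.3, 0, 5.5], [1, 1, 2.3, 0, 5.5], [1, 1, 2.3, 0, 5.5], [1, 1, 2.3, 0, 5.5], [1, 1, 2.0, 0, 5.5]])

```text
time_s: 6.15
ee_pos: [0.5576, -0.0724, 0.1015]
orientation: [0.011, -0.573, 0.82, -0.004]
wrist_force: [0.1, -0.1, -3.8]
finger_gap: 0.45
```

>>> play_rows(increments=[[1, 0.8, 1.5, 0, 4], [1, 0.4, 0.8, 0, 2], [1, 0, 0, 0, 0], [1, 0, 0, 0, 0]])

```text
time_s: 6.48
ee_pos: [0.5707, -0.0415, 0.103]
orientation: [0.012, -0.623, 0.782, -0.003]
wrist_force: [0.5, -0.2, -3.3]
finger_gap: 0.443
```

>>> play_rows(increments=[[1, 0.8, 1.4, 0, 4], [1, 0.8, 1.4, 0, 4], [1, 0.4, 1.2, 0, 3], [1, 0, 0, 0, 0], [1, 0, 0, 0, 0]])

```text
time_s: 6.9
ee_pos: [0.5885, -0.0055, 0.1033]
orientation: [0.01, -0.694, 0.72, -0.002]
wrist_force: [-0.9, -0.7, -2.5]
finger_gap: 0.45
```

```bash
cat > chk.py <<'E'
from m import *
s=robot.sense(); q=s['orientation']; print(s['time_s'],s['ee_pos'],2*np.degrees(np.arctan2(q[2],q[1]))-90)
import sys
for n in('top','scene'):
    im,d,c=grab(n); X=cloud(c,d); H,S,V=cv2.split(cv2.cvtColor(im,cv2.COLOR_BGR2HSV))
    b=(H>100)&(H<130)&(S>140)&(V>60)&(abs(X[...,0]-.59)<.12)&(abs(X[...,1])<.14)
    P=X[b]; print(n,b.sum(),rect(P,c),'z',np.percentile(P[:,2],[3,50,97]).round(3))
    w=im[140:220,190:310] if n=='top' else im[150:280,220:380]
    cv2.imwrite(f'pics/{sys.argv[1]}_{n}.png',cv2.resize(w,None,fx=4.5,fy=4.5,interpolation=3))
E
python3 chk.py c1
```

```text
6.9 [ 0.58854575 -0.00550274  0.10329857] 177.86827581972545
top 96 (array([584.9, -60.3,  38.4,  29.6]), np.float32(0.5629177)) z [0.124 0.146 0.152]
scene 252 (array([573.6,  17.2, 124.3, 198.7]), np.float32(128.4218)) z [0.106 0.124 0.151]
```

View pics/c1_scene.png

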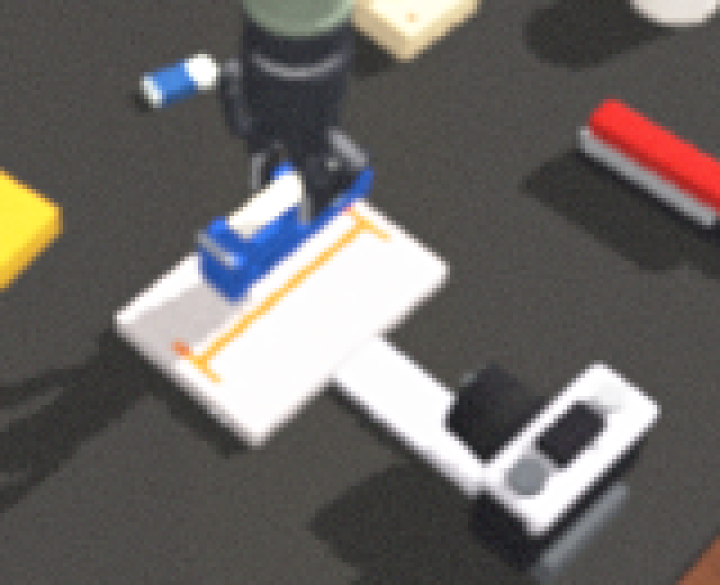

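The dispenser is held level above the plinth, parallel to the line. I lower it to a TCP height of about 0.030.

>>> play_rows(increments=[[1, 0.2, 0.3, -1.2, 0], [1, 0, 0.1, -1.4, 0], [1, 0, 0, -1.2, 0], [1, 0, 0, -1, 0], [1, 0, 0, -0.5, 0]])

```text
time_s: 7.42
ee_pos: [0.5907, -0.0054, 0.0476]
orientation: [0.011, -0.69, 0.723, -0.003]
wrist_force: [0.1, 0.3, -3.2]
finger_gap: 0.449
```

>>> play_rows(increments=[[1, 0, 0, -0.3, 0], [1, 0, 0, 0, 0]])

```text
time_s: 7.58
ee_pos: [0.5889, -0.0058, 0.042]
orientation: [0.009, -0.69, 0.724, -0.002]
wrist_force: [0.4, 0.3, -3.1]
finger_gap: 0.449
```

>>> play_rows(increments=[[1, 0.2, 0.3, -0.3, 0], [1, 0, 0, -0.3, 0], [1, 0, 0, -0.2, 0], [1, 0, 0, -0.2, 0], [1, 0, 0, 0, 0]])

```text
time_s: 8.0
ee_pos: [0.5924, -0.0027, 0.0322]
orientation: [0.01, -0.69, 0.724, -0.003]
wrist_force: [0.0, 0.0, -2.5]
finger_gap: 0.446
```

>>> play_rows(increments=[[1, 0, 0, -0.1, 0], [1, 0, 0, -0.1, 0], [1, 0, 0, 0, 0]])

```text
time_s: 8.25
ee_pos: [0.593, -0.0026, 0.0307]
orientation: [0.011, -0.69, 0.724, -0.003]
wrist_force: [-0.1, 0.1, -3.0]
finger_gap: 0.449
```

>>> play_rows(increments=[[1, 0, 0, -0.1, 0], [1, 0, 0, -0.1, 0], [1, 0, 0, 0, 0]])

```text
time_s: 8.5
ee_pos: [0.5933, -0.0026, 0.0293]
orientation: [0.011, -0.69, 0.724, -0.004]
wrist_force: [-0.5, -0.2, -3.5]
finger_gap: 0.448
```

>>> play_rows(increments=[[1, 0, 0, -0.1, 0], [1, 0, 0, 0, 0]])

```text
time_s: 8.67
ee_pos: [0.5935, -0.0027, 0.0294]
orientation: [0.011, -0.69, 0.724, -0.004]
wrist_force: [-0.4, 0.1, -2.8]
finger_gap: 0.446
```

>>> play_rows(increments=[[1, 0, 0, -0.2, 0], [1, 0, 0, -0.1, 0], [1, 0, 0, 0, 0]])

```text
time_s: 8.92
ee_pos: [0.5939, -0.0027, 0.0295]
orientation: [0.012, -0.69, 0.724, -0.005]
wrist_force: [-0.4, -0.8, -3.6]
finger_gap: 0.449
```

>>> play_rows(increments=[[1, 0, 0, -0.2, 0], [1, 0, 0, 0, 0]])

```text
time_s: 9.08
ee_pos: [0.5944, -0.0028, 0.0294]
orientation: [0.012, -0.69, 0.724, -0.005]
wrist_force: [0.1, -0.4, -3.1]
finger_gap: 0.445
```

>>> play_rows(increments=[[1, -0.1, 0, -0.3, 0]])

```text
time_s: 9.17
ee_pos: [0.5945, -0.0028, 0.0286]
orientation: [0.013, -0.69, 0.724, -0.006]
wrist_force: [-12.0, 0.6, 38.4]
finger_gap: 0.449
```

>>> play_rows(increments=[[1, -0.1, 0, -0.3, 0]])

```text
time_s: 9.25
ee_pos: [0.5946, -0.0027, 0.0287]
orientation: [0.014, -0.69, 0.724, -0.007]
wrist_force: [-11.4, 0.7, 30.4]
finger_gap: 0.445
```

```bash
python3 chk.py c2; python3 -c "
from h import *
s=robot.sense();print(s)"
```

```text
9.25 [ 0.59459802 -0.00274878  0.02866294] 177.27426835028325
top 85 (array([565.5, -55.6,  28.5,  89.5]), np.float32(171.34155)) z [0.05  0.072 0.081]
scene 211 (array([601.2, -14. , 141.3,  68.6]), np.float32(65.78444)) z [0.035 0.05  0.076]
{'time_s': 9.35, 'joint_pos': array([-0.13619077,  0.5453784 , -0.32626962,  0.67002319,  0.01306347,
       -1.65915223]), 'joint_velocities': array([-1.79416201e-03,  1.76569663e-03,  1.56097618e-03, -9.19605066e-05,
        1.32255780e-03,  7.91837261e-04]), 'effort': array([-3.49329896e-01, -3.87300467e+01,  1.97020984e+01, -3.52184303e+00,
       -4.21609939e-02,  2.94622569e-02]), 'ee_pos': array([ 0.59460495, -0.00276733,  0.02873387]), 'orientation': array([ 0.0141847 , -0.68997494,  0.7236573 , -0.00731386]), 'wrist_force': array([-8.82418223,  0.48479332, 24.3381219 ]), 'ft_torque': array([0.28465268, 1.65371305, 0.03543827]), 'finger_gap': 0.4467538186009225}
```

View pics/c2_scene.png

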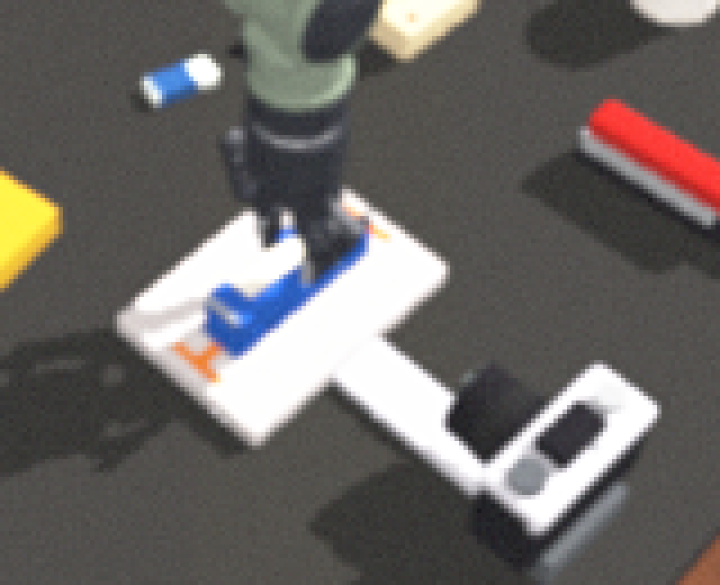

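It is in firm contact and stands on the line with the end bars visible at both ends. I relieve the press and open.

>>> play_rows(increments=[[1, 0, 0, 0.05, 0], [1, 0, 0, 0, 0], [0.5, 0, 0, 0, 0], [0.4, 0, 0, 0, 0], [0.2, 0, 0, 0, 0]])

```text
time_s: 9.77
ee_pos: [0.5964, -0.003, 0.0297]
orientation: [0.015, -0.69, 0.724, -0.009]
wrist_force: [0.2, 0.7, 0.2]
finger_gap: 0.723
```

>>> play_rows(increments=[[0, 0, 0, 0, 0], [0, 0, 0, 0, 0], [0, 0, 0, 0, 0], [0, 0, 0, 0, 0], [0, 0, 0, 0, 0]])

```text
time_s: 10.18
ee_pos: [0.5963, -0.0031, 0.0284]
orientation: [0.015, -0.69, 0.724, -0.008]
wrist_force: [-0.0, -0.3, -0.5]
finger_gap: 1.002
```

>>> play_rows(increments=[[0, 0, 0, 0.8, 0], [0, 0, 0, 1, 0], [0, 0, 0, 1.5, 0], [0, 0, 0, 2, 0], [0, 0, 0, 2, 0]])

```text
time_s: 10.6
ee_pos: [0.5922, -0.0025, 0.102]
orientation: [0.012, -0.69, 0.724, -0.005]
wrist_force: [0.9, -0.2, 0.4]
finger_gap: 1.002
```

>>> play_rows(increments=[[0, 0, 0, 3, 0], [0, 0, 0, 2.5, 0], [0, 0, 0, 0, 0]])

```text
time_s: 10.85
ee_pos: [0.5941, -0.0027, 0.1665]
orientation: [0.015, -0.69, 0.724, -0.008]
wrist_force: [0.4, 0.4, 0.1]
finger_gap: 0.996
```

>>> play_rows(increments=[[0.5, -1.5, 3.1, 0, 0], [1, -1.5, 3.1, 0, 0], [1, -1.5, 3.1, 0, 0], [1, -1.5, 3.1, 0, 0], [1, -1.5, 3.1, 0, 0]])

```text
time_s: 11.27
ee_pos: [0.5232, 0.1502, 0.1741]
orientation: [0.019, -0.685, 0.728, -0.014]
wrist_force: [0.8, 0.6, -0.8]
finger_gap: 0.298
```

>>> play_rows(increments=[[1, -1.5, 3.1, 0, 0], [1, -1.5, 3.1, 0, 0], [1, -1.5, 3.1, 0, 0], [1, -1.5, 3.1, 0, 0], [1, 0, 0, 0, 0]])

```text
time_s: 11.68
ee_pos: [0.4567, 0.2842, 0.178]
orientation: [0.022, -0.687, 0.726, -0.013]
wrist_force: [-0.5, -0.4, 0.5]
finger_gap: -0.002
```

```bash
python3 chk.py c3
python3 - <<'E'
from m import *
for n in('top','scene'):
    im,d,c=grab(n); X=cloud(c,d)
    m=(X[...,2]>.032)&(X[...,2]<.1)&(abs(X[...,0]-.59)<.07)&(abs(X[...,1])<.14); m,_,a=biggest(m); print(n,a,rect(X[m],c),X[m][:,2].max())
a=cv2.imread('pics/c3_top.png'); b=cv2.imread('pics/c3_scene.png'); f=400/a.shape[1]
h=cv2.resize(b,(400,325)); cv2.imwrite('pics/c3.png',np.hstack([cv2.resize(a,(400,325)),h]))
E
```

```text
11.6833 [0.45667502 0.28418    0.17803473] 176.79364080509157
top 243 (array([594.5,  -2.2, 142.7,  40.1]), np.float32(86.792534)) z [0.048 0.069 0.078]
scene 248 (array([596.4, -12. , 141.7,  36.1]), np.float32(87.53115)) z [0.035 0.052 0.075]
top 659 (array([594.2,  -3.9, 150.8,  41.9]), np.float32(86.54697)) 0.08937907583327134
scene 576 (array([594.5,  -7.6, 154.1,  43. ]), np.float32(87.71204)) 0.08639204113868419
```

View pics/c3.png

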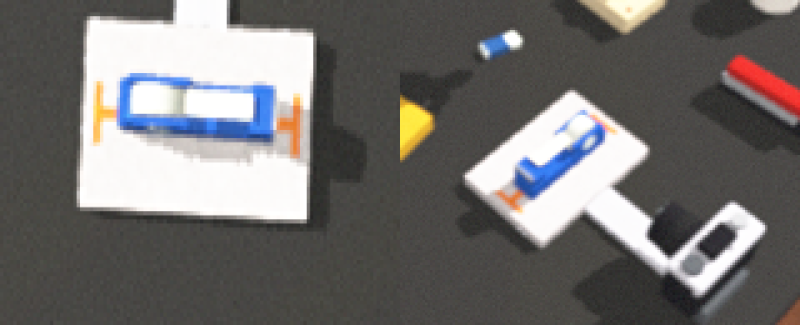

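The dispenser stands upright on the line, about 3–5 mm from centre and about 1° off, with no gripper contact. Now the button.

>>> play_rows(increments=[[1, -0.7, 1.3, -1.5, 0], [1, -0.5, 1.0, -1.5, 0], [1, -0.2, 0.5, -2, 0], [1, 0, 0, -2, 0], [1, 0, 0, 0, 0]])

```text
time_s: 12.3
ee_pos: [0.4518, 0.3019, 0.1077]
orientation: [0.024, -0.679, 0.733, -0.017]
wrist_force: [-0.4, -0.7, 0.1]
finger_gap: 0.002
```

>>> play_rows(increments=[[1, 0, 0, 0, 0]])

```text
time_s: 12.38
ee_pos: [0.4523, 0.3006, 0.1075]
orientation: [0.023, -0.679, 0.734, -0.017]
wrist_force: [-0.1, 0.4, 0.3]
finger_gap: 0.002
```

>>> play_rows(increments=[[1, -0.5, 0.6, -0.8, 0], [1, -0.5, 0.6, -0.8, 0], [1, -0.2, 0.2, -0.8, 0], [1, 0, 0, -0.5, 0], [1, 0, 0, 0, 0]])

```text
time_s: 12.8
ee_pos: [0.4426, 0.3146, 0.0793]
orientation: [0.025, -0.677, 0.736, -0.017]
wrist_force: [-0.6, -0.3, -1.1]
finger_gap: -0.003
```

>>> play_rows(increments=[[1, 0, 0, 0, 0]])

```text
time_s: 12.88
ee_pos: [0.4424, 0.3147, 0.0791]
orientation: [0.025, -0.677, 0.736, -0.017]
wrist_force: [-0.6, -0.7, 0.1]
finger_gap: -0.002
```

>>> play_rows(increments=[[1, 0, -0.1, -0.4, 0], [1, 0, -0.1, -0.3, 0], [1, 0, 0, 0, 0]])

```text
time_s: 13.13
ee_pos: [0.4429, 0.313, 0.0722]
orientation: [0.026, -0.677, 0.735, -0.018]
wrist_force: [-0.4, -0.3, -0.3]
finger_gap: -0.0
```

>>> play_rows(increments=[[1, 0, 0, -0.2, 0]])

```text
time_s: 13.22
ee_pos: [0.4433, 0.313, 0.0704]
orientation: [0.026, -0.677, 0.735, -0.018]
wrist_force: [0.6, 0.8, 0.8]
finger_gap: 0.001
```

>>> play_rows(increments=[[1, 0, 0, -0.2, 0]])

```text
time_s: 13.3
ee_pos: [0.4434, 0.313, 0.0683]
orientation: [0.026, -0.677, 0.735, -0.018]
wrist_force: [-1.0, -0.5, 0.4]
finger_gap: -0.001
```

Commands track well in free air, so I continue in 1 mm steps and watch the force.

>>> play_rows(increments=[[1, 0, 0, -0.1, 0]])

```text
time_s: 13.38
ee_pos: [0.4434, 0.3129, 0.0672]
orientation: [0.026, -0.677, 0.736, -0.018]
wrist_force: [0.4, 0.2, 0.1]
finger_gap: 0.0
```

>>> play_rows(increments=[[1, 0, 0, -0.1, 0]])

```text
time_s: 13.47
ee_pos: [0.4436, 0.3129, 0.0661]
orientation: [0.026, -0.677, 0.736, -0.018]
wrist_force: [-0.9, 0.1, -0.0]
finger_gap: 0.003
```

>>> play_rows(increments=[[1, 0, 0, -0.1, 0]])

```text
time_s: 13.55
ee_pos: [0.4436, 0.3129, 0.065]
orientation: [0.026, -0.677, 0.736, -0.018]
wrist_force: [-0.3, 0.1, 0.3]
finger_gap: 0.001
```

>>> play_rows(increments=[[1, 0, 0, -0.1, 0]])

```text
time_s: 13.63
ee_pos: [0.4436, 0.3129, 0.0639]
orientation: [0.026, -0.677, 0.736, -0.018]
wrist_force: [-0.2, -0.6, 0.6]
finger_gap: 0.001
```

>>> play_rows(increments=[[1, 0, 0, -0.1, 0]])

```text
time_s: 13.72
ee_pos: [0.4437, 0.3129, 0.0628]
orientation: [0.026, -0.677, 0.736, -0.018]
wrist_force: [0.8, 0.2, -0.1]
finger_gap: -0.001
```

>>> play_rows(increments=[[1, 0, 0, -0.1, 0]])

```text
time_s: 13.8
ee_pos: [0.4437, 0.3129, 0.0617]
orientation: [0.027, -0.677, 0.736, -0.018]
wrist_force: [-0.9, 0.2, -0.9]
finger_gap: 0.001
```

>>> play_rows(increments=[[1, 0, 0, 0, 0]])

```text
time_s: 13.88
ee_pos: [0.4436, 0.3129, 0.0615]
orientation: [0.026, -0.677, 0.736, -0.018]
wrist_force: [0.1, -0.1, -0.3]
finger_gap: 0.002
```

Run:
```python
from m import *
im,d,c=grab('scene'); cv2.imwrite('pics/b.png',cv2.resize(im[90:190,260:380],(720,600),interpolation=3))
```

```text
(no output)
```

View pics/b.png

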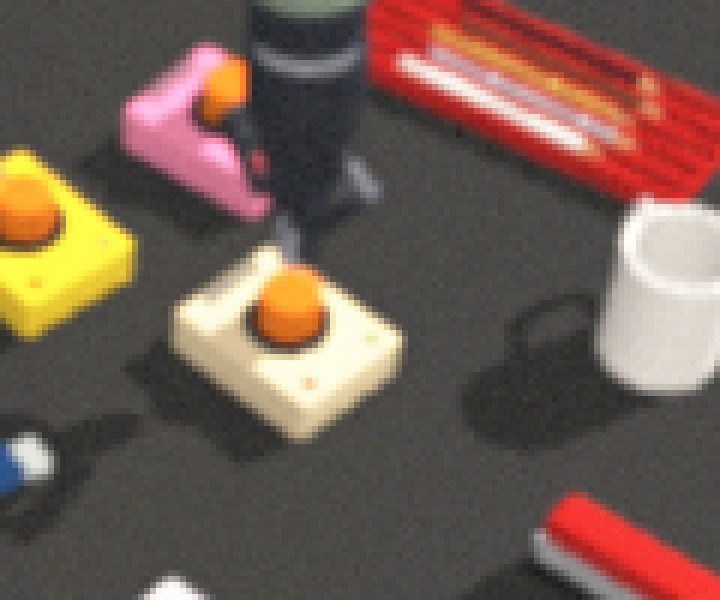

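Run:
```python
from m import *
for n in('scene','top'):
    im,d,c=grab(n); R,t=np.array(c['R']),np.array(c['t'])
    for P in([.4436,.3129,.0615],[.443,.312,.066],[.443,.312,.036]):
        q=R@np.array(P)+t; s=q[:2]/q[2]; s=s*(1+c['k1']*(s@s)); u=s*c['fx']+[c['cx'],c['cy']]; print(n,P,u.round(1),((u-[260,90])*6).round())
    X=cloud(c,d); H,S,V=cv2.split(cv2.cvtColor(im,cv2.COLOR_BGR2HSV))
    b=(H>4)&(H<22)&(S>130)&(V>120)&(abs(X[...,0]-.443)<.04)&(abs(X[...,1]-.312)<.04)
    if b.sum(): print(n,b.sum(),X[b].max(0),X[b].min(0), 'top z',np.percentile(X[b][:,2],[50,90]))
    dk=(V<90)&(abs(X[...,0]-.443)<.06)&(abs(X[...,1]-.312)<.06)&(X[...,2]>.05)&(X[...,2]<.11); 
    if dk.sum(): print('finger',dk.sum(),X[dk].min(0),X[dk].max(0),np.median(X[dk],0))
```

```text
scene [0.4436, 0.3129, 0.0615] [308.7 139.1] [292. 294.]
scene [0.443, 0.312, 0.066] [308.5 138.3] [291. 290.]
scene [0.443, 0.312, 0.036] [307.8 143.7] [287. 322.]
scene 122 [0.46194725 0.34176523 0.26157441] [0.409438   0.27288306 0.03424145] top z [0.06261251 0.09333175]
finger 4 [0.42298174 0.30946346 0.10078989] [0.45271805 0.31817344 0.10479056] [0.45065045 0.31080405 0.10361021]
top [0.4436, 0.3129, 0.0615] [146.  212.5] [-684.  735.]
top [0.443, 0.312, 0.066] [145.9 212.6] [-684.  736.]
top [0.443, 0.312, 0.036] [148.2 213.1] [-671.  739.]
top 107 [0.46548844 0.32390063 0.22560898] [0.42311627 0.27873488 0.03334766] top z [0.06531188 0.07063717]
finger 2 [0.42395086 0.29550613 0.0533526 ] [0.43999259 0.30457519 0.10853898] [0.43197172 0.30004066 0.08094579]
```

Run:
```python
from m import *
im,d,c=grab('scene'); t,_,_=grab('top')
a=cv2.resize(im[115:160,288:333],(400,400),interpolation=2); b=cv2.resize(t[175:245,110:180],(400,400),interpolation=2)
cv2.imwrite('pics/b2.png',np.hstack([a,b]))
```

```text
(no output)
```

View pics/b2.png

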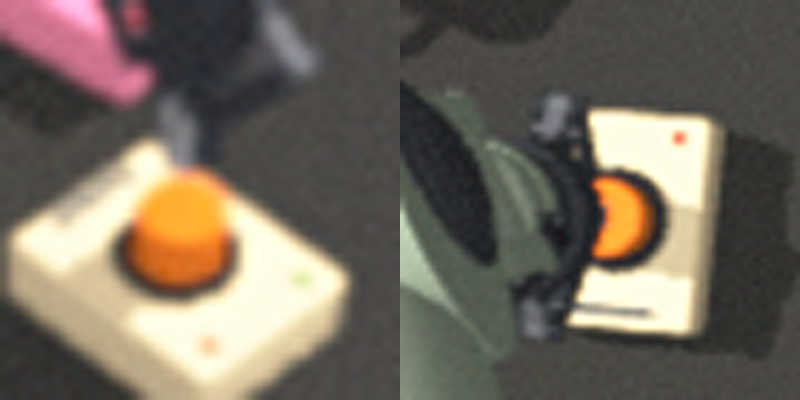

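Run:
```python
from m import *
np.set_printoptions(suppress=True,linewidth=200)
im,d,c=grab('scene'); X=cloud(c,d)
for v in range(118,144,2):
    print(v,[tuple((X[v,u]*1000).astype(int)) for u in range(302,322,3)])
t,dt,ct=grab('top'); Y=cloud(ct,dt)
print()
for v in range(188,236,4): print(v,[tuple((Y[v,u]*1000).astype(int)) for u in range(128,156,4)])
```

```text
118 [(np.int64(407), np.int64(303), np.int64(155)), (np.int64(429), np.int64(291), np.int64(176)), (np.int64(444), np.int64(288), np.int64(188)), (np.int64(452), np.int64(296), np.int64(188)), (np.int64(466), np.int64(294), np.int64(197)), (np.int64(474), np.int64(301), np.int64(198)), (np.int64(362), np.int64(497), np.int64(-2))]
120 [(np.int64(410), np.int64(300), np.int64(149)), (np.int64(429), np.int64(292), np.int64(166)), (np.int64(439), np.int64(298), np.int64(168)), (np.int64(453), np.int64(296), np.int64(179)), (np.int64(467), np.int64(294), np.int64(188)), (np.int64(477), np.int64(300), np.int64(191)), (np.int64(485), np.int64(306), np.int64(192))]
122 [(np.int64(410), np.int64(301), np.int64(138)), (np.int64(426), np.int64(298), np.int64(149)), (np.int64(443), np.int64(294), np.int64(163)), (np.int64(450), np.int64(303), np.int64(161)), (np.int64(452), np.int64(320), np.int64(151)), (np.int64(479), np.int64(298), np.int64(183)), (np.int64(490), np.int64(300), np.int64(189))]
124 [(np.int64(336), np.int64(408), np.int64(7)), (np.int64(426), np.int64(300), np.int64(138)), (n
[... 6434 characters left out ...]
int64(408), np.int64(299), np.int64(35))]
228 [(np.int64(389), np.int64(242), np.int64(512)), (np.int64(393), np.int64(319), np.int64(193)), (np.int64(393), np.int64(311), np.int64(179)), (np.int64(395), np.int64(336), np.int64(35)), (np.int64(395), np.int64(321), np.int64(43)), (np.int64(395), np.int64(311), np.int64(35)), (np.int64(396), np.int64(297), np.int64(42))]
232 [(np.int64(380), np.int64(237), np.int64(529)), (np.int64(382), np.int64(321), np.int64(183)), (np.int64(382), np.int64(309), np.int64(187)), (np.int64(383), np.int64(345), np.int64(-4)), (np.int64(383), np.int64(331), np.int64(1)), (np.int64(383), np.int64(311), np.int64(33)), (np.int64(383), np.int64(297), np.int64(38))]
```

The picture disagrees with the reported TCP. The button is unpressed and the fingertips, at about (180,165) in the left crop, are still clear of it: true tip height is about 0.085 against a reported 0.0615. That fits the zero force. I'll go by force and vision from here, in small steps.

>>> play_rows(increments=[[1, 0, 0, -0.3, 0], [1, 0, 0, -0.3, 0], [1, 0, 0, -0.2, 0]])

```text
time_s: 14.48
ee_pos: [0.4442, 0.3133, 0.0538]
orientation: [0.027, -0.677, 0.736, -0.018]
wrist_force: [0.2, 0.6, 1.2]
finger_gap: 0.003
```

```bash
cat > tip.py <<'E'
from m import *
im,d,c=grab('scene'); X=cloud(c,d)
s=robot.sense(); print(s['ee_pos'].round(4),s['wrist_force'].round(1))
H,S,V=cv2.split(cv2.cvtColor(im,cv2.COLOR_BGR2HSV))
for v in range(128,146): print(v,[f"{S[v,u]}/{V[v,u]}/{int(X[v,u,2]*1000)}" for u in range(303,315,1)])
E
python3 tip.py
```

```text
[0.444  0.3131 0.0534] [-0.9 -0.4  0.7]
128 ['20/77/-5', '11/68/3', '10/80/117', '7/108/120', '9/109/128', '16/79/131', '31/58/137', '29/52/137', '31/50/140', '29/53/144', '48/48/150', '28/55/154']
129 ['28/72/-1', '17/75/-3', '18/83/110', '5/104/123', '5/107/120', '13/96/126', '13/77/130', '26/60/128', '41/50/132', '42/55/138', '46/56/147', '9/54/150']
130 ['47/104/0', '56/122/-2', '34/112/106', '7/106/115', '13/115/118', '6/123/120', '5/106/119', '21/72/121', '43/53/130', '36/57/137', '22/57/138', '8/63/2']
131 ['70/186/0', '75/219/0', '65/184/95', '20/130/109', '9/120/107', '6/129/117', '11/111/111', '11/71/117', '31/58/115', '20/63/114', '8/64/-2', '33/77/-4']
132 ['56/254/37', '37/255/29', '57/244/96', '41/166/105', '4/130/104', '8/131/106', '12/110/106', '12/66/115', '45/57/104', '26/59/102', '8/67/-5', '10/73/5']
133 ['34/255/37', '25/255/39', '48/254/39', '56/205/97', '15/138/100', '9/135/103', '16/112/105', '20/77/106', '22/58/102', '14/56/99', '12/66/-5', '27/75/2']
134 ['39/253/35', '28/255/30', '47/255/35', '86/236/94', '63/171/1306', '16/144/97', '22/125/99', '92/128/101
[... 1228 characters left out ...]
'87/214/32']
142 ['211/169/53', '220/203/53', '217/224/64', '215/237/63', '214/245/63', '218/249/65', '210/251/65', '218/249/66', '217/244/62', '215/234/60', '179/179/36', '82/164/42']
143 ['211/163/46', '220/199/52', '219/210/54', '223/217/58', '217/221/57', '216/225/60', '216/227/58', '218/228/57', '215/228/54', '214/217/50', '177/156/35', '77/149/40']
144 ['200/154/44', '215/191/46', '214/212/48', '213/215/52', '215/219/56', '211/221/45', '222/219/50', '216/223/44', '216/226/46', '205/205/45', '160/142/37', '77/153/36']
145 ['164/109/41', '212/156/48', '216/194/44', '209/211/46', '218/214/46', '213/219/52', '212/217/44', '213/210/47', '201/200/46', '182/157/39', '107/112/35', '77/179/43']
```

>>> play_rows(increments=[[1, 0, 0, -0.3, 0], [1, 0, 0, -0.3, 0]])

```text
time_s: 14.7
ee_pos: [0.4441, 0.3132, 0.0471]
orientation: [0.027, -0.677, 0.736, -0.018]
wrist_force: [-0.2, -0.4, 0.3]
finger_gap: -0.003
```

>>> play_rows(increments=[[1, 0, 0, -0.2, 0]])

```text
time_s: 14.78
ee_pos: [0.444, 0.3131, 0.0446]
orientation: [0.027, -0.677, 0.736, -0.018]
wrist_force: [0.6, -0.5, 0.4]
finger_gap: 0.0
```

>>> play_rows(increments=[[1, 0, 0, 0, 0]])

```text
time_s: 14.87
ee_pos: [0.4435, 0.3129, 0.044]
orientation: [0.026, -0.677, 0.736, -0.018]
wrist_force: [0.8, -0.3, -0.7]
finger_gap: -0.001
```

>>> play_rows(increments=[[1, 0, 0, -0.1, 0]])

```text
time_s: 14.95
ee_pos: [0.4435, 0.3129, 0.0428]
orientation: [0.026, -0.677, 0.736, -0.018]
wrist_force: [-0.1, -0.9, 0.7]
finger_gap: 0.003
```

```bash
python3 tip.py | head -14
```

```text
[0.4434 0.3127 0.0426] [-0.2  0.8 -0.9]
128 ['20/75/-1', '20/64/118', '26/59/121', '20/52/122', '18/58/130', '16/48/130', '21/49/148', '14/55/132', '33/61/124', '28/63/128', '32/64/132', '39/59/152']
129 ['14/74/-5', '14/72/119', '8/68/117', '17/77/119', '22/69/123', '32/56/125', '38/47/129', '26/50/133', '26/58/135', '35/59/128', '37/55/144', '31/49/151']
130 ['39/98/2', '40/102/-7', '24/96/106', '13/99/108', '14/89/120', '8/66/123', '38/53/126', '37/55/121', '27/56/136', '44/52/135', '28/45/142', '40/57/144']
131 ['71/179/-4', '70/187/0', '47/147/108', '10/106/109', '10/101/113', '11/89/113', '22/71/117', '50/56/119', '37/48/131', '30/51/129', '21/49/138', '21/60/139']
132 ['58/252/34', '56/250/34', '58/202/98', '19/123/109', '2/122/105', '13/119/102', '12/86/110', '29/62/108', '33/54/120', '14/53/127', '9/60/128', '15/68/-4']
133 ['34/255/31', '45/255/38', '60/217/95', '25/132/101', '8/123/107', '10/130/99', '13/97/110', '35/58/108', '46/61/102', '18/58/-2', '7/70/3', '20/77/-2']
134 ['38/252/35', '41/255/39', '61/229/97', '30/145/93', '10/126/95', '6/121/100', '26/89/101', '24/64
[... 365 characters left out ...]
 '87/144/0']
137 ['78/255/63', '146/255/60', '180/253/65', '162/242/73', '121/220/81', '111/203/83', '157/222/82', '196/249/63', '204/255/64', '167/255/65', '122/255/40', '100/237/-5']
138 ['113/247/64', '183/242/64', '211/243/67', '204/247/64', '170/249/75', '165/252/72', '186/255/69', '202/255/66', '205/255/67', '174/255/66', '113/255/34', '73/255/31']
139 ['133/224/55', '198/224/69', '229/228/67', '214/240/57', '206/251/64', '202/255/62', '201/255/66', '202/255/66', '203/255/66', '187/255/64', '116/255/37', '55/255/35']
140 ['168/184/61', '210/219/63', '218/227/63', '214/239/63', '212/254/65', '208/255/66', '202/255/69', '206/255/70', '204/255/68', '195/255/69', '139/254/38', '67/252/38']
```

>>> play_rows(increments=[[1, 0, 0, -0.2, 0]])

```text
time_s: 15.08
ee_pos: [0.4436, 0.3129, 0.0408]
orientation: [0.026, -0.677, 0.736, -0.018]
wrist_force: [0.3, 0.4, -0.2]
finger_gap: -0.0
```

>>> play_rows(increments=[[1, 0, 0, -0.1, 0]])

```text
time_s: 15.17
ee_pos: [0.4436, 0.3129, 0.0396]
orientation: [0.026, -0.677, 0.736, -0.018]
wrist_force: [-0.4, 0.0, -0.1]
finger_gap: -0.002
```

>>> play_rows(increments=[[1, 0, 0, -0.1, 0]])

```text
time_s: 15.25
ee_pos: [0.4436, 0.3129, 0.0385]
orientation: [0.026, -0.677, 0.736, -0.018]
wrist_force: [0.5, 0.5, -0.4]
finger_gap: 0.004
```

>>> play_rows(increments=[[1, 0, 0, -0.1, 0]])

```text
time_s: 15.33
ee_pos: [0.4436, 0.3129, 0.0374]
orientation: [0.026, -0.677, 0.736, -0.018]
wrist_force: [-0.7, 0.3, -0.9]
finger_gap: -0.002
```

>>> play_rows(increments=[[1, 0, 0, -0.1, 0]])

```text
time_s: 15.42
ee_pos: [0.4437, 0.3129, 0.0363]
orientation: [0.026, -0.677, 0.736, -0.018]
wrist_force: [-0.0, -0.0, 0.6]
finger_gap: -0.002
```

```bash
python3 tip.py | sed -n '1p;8,16p'
```

```text
[0.4436 0.3128 0.0362] [ 0.3  0.5 -0.9]
134 ['45/251/34', '53/250/34', '63/208/95', '17/133/90', '8/127/97', '10/124/92', '14/88/99', '35/59/98', '23/56/90', '8/65/112', '8/67/-7', '21/74/1']
135 ['40/254/40', '69/253/39', '87/216/84', '25/135/88', '8/128/89', '10/122/90', '17/90/90', '43/60/98', '22/70/86', '68/102/-3', '67/107/0', '42/86/0']
136 ['46/255/33', '96/255/61', '122/229/79', '60/145/84', '6/124/88', '13/117/87', '20/88/84', '50/66/91', '136/126/84', '144/197/0', '122/196/4', '79/142/1']
137 ['77/253/66', '139/244/67', '147/212/76', '77/149/80', '8/124/82', '11/115/81', '49/105/85', '154/146/81', '193/230/85', '169/255/70', '124/255/30', '98/235/3']
138 ['114/242/67', '177/230/62', '180/211/62', '132/168/71', '56/147/82', '58/154/78', '136/193/80', '192/244/78', '202/255/66', '176/255/64', '115/255/30', '67/255/32']
139 ['136/223/67', '198/225/64', '210/226/67', '186/214/64', '143/200/68', '136/223/72', '170/254/70', '195/255/68', '206/255/63', '182/255/65', '114/255/35', '55/255/34']
140 ['174/182/64', '215/215/61', '220/226/69', '206/234/65', '198/244/65', '191/252/62', '192/255/62', '201/255/66', '207/255/70', '196/255/68', '138/253/42', '66/252/34']
141 ['203/168/57', '221/204/60', '225/221/71', '221/235/65', '217/252/64', '216/255/65', '215/255/65', '204/255/63', '209/255/66', '206/254/59', '168/222/39', '88/215/34']
142 ['219/168/49', '210/204/59', '217/215/61', '216/228/63', '218/239/66', '213/250/67', '214/251/61', '216/249/65', '209/246/61', '213/234/51', '183/176/39', '84/163/44']
```

>>> play_rows(increments=[[1, 0, 0, -0.1, 0]])

```text
time_s: 15.55
ee_pos: [0.4436, 0.3129, 0.0352]
orientation: [0.026, -0.677, 0.736, -0.018]
wrist_force: [-0.4, 0.5, 0.4]
finger_gap: -0.001
```

>>> play_rows(increments=[[1, 0, 0, -0.1, 0]])

```text
time_s: 15.63
ee_pos: [0.4437, 0.3129, 0.0342]
orientation: [0.027, -0.677, 0.736, -0.018]
wrist_force: [0.2, -0.1, 1.1]
finger_gap: -0.0
```

>>> play_rows(increments=[[1, 0, 0, -0.1, 0]])

```text
time_s: 15.72
ee_pos: [0.4437, 0.3129, 0.0332]
orientation: [0.027, -0.677, 0.736, -0.018]
wrist_force: [-0.8, 0.3, 1.1]
finger_gap: 0.002
```

>>> play_rows(increments=[[1, 0, 0, -0.1, 0]])

```text
time_s: 15.8
ee_pos: [0.4437, 0.313, 0.0322]
orientation: [0.027, -0.677, 0.736, -0.018]
wrist_force: [-0.7, -0.1, 2.1]
finger_gap: 0.003
```

>>> play_rows(increments=[[1, 0, 0, -0.1, 0]])

```text
time_s: 15.88
ee_pos: [0.4437, 0.313, 0.0312]
orientation: [0.027, -0.677, 0.736, -0.018]
wrist_force: [-0.8, -1.2, 2.5]
finger_gap: -0.002
```

Contact began at a reported z of about 0.0347 (step size and force agree), so the half stop should be near 0.0277.

>>> play_rows(increments=[[1, 0, 0, -0.1, 0]])

```text
time_s: 15.97
ee_pos: [0.4437, 0.3129, 0.0303]
orientation: [0.027, -0.677, 0.736, -0.018]
wrist_force: [-0.8, -0.2, 2.5]
finger_gap: -0.002
```

>>> play_rows(increments=[[1, 0, 0, -0.1, 0]])

```text
time_s: 16.05
ee_pos: [0.4438, 0.313, 0.0293]
orientation: [0.027, -0.677, 0.736, -0.018]
wrist_force: [-0.6, -1.1, 3.1]
finger_gap: -0.003
```

>>> play_rows(increments=[[1, 0, 0, -0.08, 0]])

```text
time_s: 16.13
ee_pos: [0.4438, 0.3129, 0.0285]
orientation: [0.027, -0.677, 0.736, -0.018]
wrist_force: [-0.1, -1.3, 3.0]
finger_gap: 0.0
```

>>> play_rows(increments=[[1, 0, 0, -0.04, 0]])

```text
time_s: 16.22
ee_pos: [0.4437, 0.313, 0.0281]
orientation: [0.027, -0.677, 0.736, -0.018]
wrist_force: [-0.5, -0.6, 4.1]
finger_gap: 0.003
```

>>> play_rows(increments=[[1, 0, 0, -0.04, 0]])

```text
time_s: 16.3
ee_pos: [0.4437, 0.313, 0.0278]
orientation: [0.027, -0.677, 0.736, -0.018]
wrist_force: [-1.3, 0.3, 4.0]
finger_gap: 0.002
```

>>> play_rows(increments=[[1, 0, 0, -0.02, 0]])

```text
time_s: 16.38
ee_pos: [0.4438, 0.313, 0.0276]
orientation: [0.027, -0.677, 0.736, -0.018]
wrist_force: [-1.0, -0.8, 3.6]
finger_gap: 0.002
```

>>> play_rows(increments=[[1, 0, 0, 0, 0]])

```text
time_s: 16.47
ee_pos: [0.4438, 0.313, 0.0276]
orientation: [0.027, -0.677, 0.736, -0.018]
wrist_force: [-1.4, 0.1, 3.3]
finger_gap: 0.005
```

>>> play_rows(increments=[[1, 0, 0, 0, 0], [1, 0, 0, 0, 0]])

```text
time_s: 16.63
ee_pos: [0.4438, 0.313, 0.0278]
orientation: [0.027, -0.677, 0.736, -0.018]
wrist_force: [-1.9, -0.9, 4.2]
finger_gap: 0.0
```

>>> play_rows(increments=[[1, 0, 0, -0.04, 0]])

```text
time_s: 16.72
ee_pos: [0.4438, 0.3129, 0.0274]
orientation: [0.027, -0.677, 0.735, -0.018]
wrist_force: [-1.4, -0.4, 3.5]
finger_gap: 0.002
```

>>> play_rows(increments=[[1, 0, 0, -0.03, 0]])

```text
time_s: 16.8
ee_pos: [0.4438, 0.313, 0.0271]
orientation: [0.027, -0.677, 0.735, -0.018]
wrist_force: [-1.6, -0.3, 4.3]
finger_gap: 0.002
```

>>> play_rows(increments=[[1, 0, 0, -0.03, 0]])

```text
time_s: 16.88
ee_pos: [0.4438, 0.313, 0.0269]
orientation: [0.027, -0.677, 0.735, -0.018]
wrist_force: [-1.4, -1.3, 7.0]
finger_gap: 0.001
```

The stop is felt (7 N at 0.0269). I hold for about 1 s.

>>> play_rows(increments=[[1, 0, 0, 0, 0], [1, 0, 0, 0, 0], [1, 0, 0, 0, 0], [1, 0, 0, 0, 0]])

```text
time_s: 17.22
ee_pos: [0.4438, 0.313, 0.0271]
orientation: [0.027, -0.677, 0.735, -0.018]
wrist_force: [-1.3, -0.4, 4.1]
finger_gap: -0.003
```

>>> play_rows(increments=[[1, 0, 0, -0.02, 0], [1, 0, 0, 0, 0], [1, 0, 0, 0, 0], [1, 0, 0, 0, 0]])

```text
time_s: 17.55
ee_pos: [0.4438, 0.313, 0.0271]
orientation: [0.027, -0.677, 0.735, -0.018]
wrist_force: [-0.4, -0.6, 4.3]
finger_gap: -0.001
```

>>> play_rows(increments=[[1, 0, 0, -0.02, 0], [1, 0, 0, 0, 0], [1, 0, 0, 0, 0], [1, 0, 0, 0, 0]])

```text
time_s: 17.88
ee_pos: [0.4438, 0.313, 0.0271]
orientation: [0.027, -0.677, 0.735, -0.018]
wrist_force: [-1.4, -0.1, 4.9]
finger_gap: -0.0
```

>>> play_rows(increments=[[1, 0, 0, -0.2, 0], [1, 0, 0, -0.2, 0], [1, 0, 0, -0.15, 0]])

```text
time_s: 18.13
ee_pos: [0.4439, 0.313, 0.0223]
orientation: [0.027, -0.677, 0.735, -0.018]
wrist_force: [-1.7, -1.9, 6.9]
finger_gap: 0.001
```

>>> play_rows(increments=[[1, 0, 0, -0.1, 0]])

```text
time_s: 18.22
ee_pos: [0.4439, 0.313, 0.0214]
orientation: [0.027, -0.677, 0.735, -0.018]
wrist_force: [-1.6, -0.9, 7.3]
finger_gap: 0.003
```

>>> play_rows(increments=[[1, 0, 0, -0.1, 0]])

```text
time_s: 18.3
ee_pos: [0.4439, 0.313, 0.0206]
orientation: [0.027, -0.677, 0.735, -0.018]
wrist_force: [-2.2, -1.4, 7.7]
finger_gap: -0.001
```

>>> play_rows(increments=[[1, 0, 0, -0.1, 0]])

```text
time_s: 18.38
ee_pos: [0.4439, 0.313, 0.0199]
orientation: [0.027, -0.677, 0.735, -0.018]
wrist_force: [-2.9, -1.0, 12.9]
finger_gap: 0.001
```

End stop reached (12.9 N at 0.0199, 7 mm below the half stop). I hold briefly, then let go.

>>> play_rows(increments=[[1, 0, 0, -0.05, 0], [1, 0, 0, -0.05, 0], [1, 0, 0, 0, 0]])

```text
time_s: 18.63
ee_pos: [0.4438, 0.313, 0.0202]
orientation: [0.028, -0.677, 0.735, -0.019]
wrist_force: [-1.2, -1.4, 4.1]
finger_gap: 0.001
```

>>> play_rows(increments=[[1, 0, 0, 0.5, 0], [1, 0, 0, 1, 0], [1, 0, 0, 2, 0], [1, 0, 0, 3, 0], [1, 0, 0, 3, 0]])

```text
time_s: 19.05
ee_pos: [0.4391, 0.3104, 0.1128]
orientation: [0.022, -0.677, 0.736, -0.017]
wrist_force: [1.0, 0.8, -0.7]
finger_gap: -0.003
```

>>> play_rows(increments=[[1, -1, 2, 3, 0], [1, -1, 3, 1, 0], [1, 0, 0, 0, 0], [1, 0, 0, 0, 0]])

```text
time_s: 19.38
ee_pos: [0.4225, 0.3638, 0.164]
orientation: [0.028, -0.676, 0.736, -0.018]
wrist_force: [0.1, -0.2, -0.0]
finger_gap: -0.005
```

Run:
```python
from m import *
print(robot.sense()['ee_pos'],robot.sense()['time_s'])
for n in('top','scene'):
    im,d,c=grab(n); X=cloud(c,d); H,S,V=cv2.split(cv2.cvtColor(im,cv2.COLOR_BGR2HSV))
    m=(X[...,2]>.032)&(X[...,2]<.1)&(abs(X[...,0]-.59)<.07)&(abs(X[...,1])<.14); m,_,a=biggest(m); print(n,'disp',a,rect(X[m],c))
    p=np.load(n+'0.npz'); X0=cloud(c,p['d'])
    for k,Y,I in(('before',X0,p['im']),('now',X,im)):
        h,s,v=cv2.split(cv2.cvtColor(I,cv2.COLOR_BGR2HSV)); b=(h>4)&(h<22)&(s>150)&(v>235)&(abs(Y[...,0]-.443)<.018)&(abs(Y[...,1]-.312)<.018)&(Y[...,2]<.09); print(k,b.sum(),np.median(Y[b][:,2]) if b.sum() else None)
    a,b=(im[90:250,40:300],0) if n=='top' else (im[80:290,150:400],0)
    cv2.imwrite(f'pics/f_{n}.png',cv2.resize(a,(400,300),interpolation=3))
cv2.imwrite('pics/f.png',np.hstack([cv2.imread('pics/f_top.png'),cv2.imread('pics/f_scene.png')]))
```

```text
[0.4225326  0.36380013 0.16404487] 19.3833
top disp 656 (array([594.6,  -4.2, 150.6,  41.6]), np.float32(86.92475))
before 120 0.0665392418326175
now 119 0.05960221075127514
scene disp 570 (array([594.3,  -8.2, 153.2,  42.5]), np.float32(87.46014))
before 47 0.0655559961866238
now 49 0.05706377382923921
```

View pics/f.png

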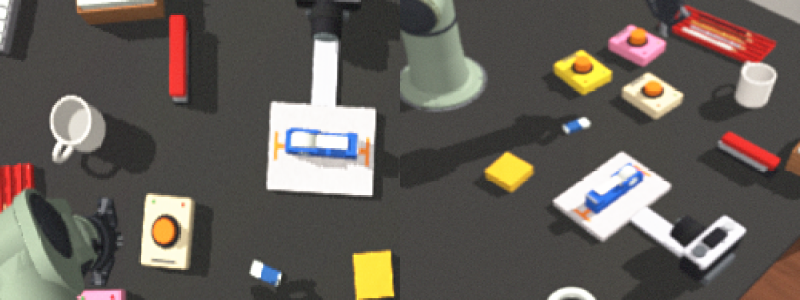

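The button stands 7 mm lower and is released. The dispenser is on the line, the bystanders in the crops are in place, and the arm is clear.

```bash
python3 -c "
from station import robot
print(robot.finish_job())"
```

```text
the job is handed in; nothing more can be done
None
```

The dispenser is on the plinth, the picture was taken in two stages, and the job was handed in at about 19.5 s; the station reports no verdict.

- **Dispenser:** it stands upright on the orange line. The last check put it 3–8 mm from the mark (the two cameras differ by about 4 mm) and about 1° off the line. The reading was the same before and after the button press.
- **Set-down:** the wrist force peaked at about 38 N for a moment as the dispenser touched the plinth. That is more than I meant for a gentle placing, but nothing shifted.
- **Button:** I held it at the halfway stop for about 1 s at 4–5 N. It touched 7 N once, below the 8 N of the second stage. I then pressed it to the end stop, 7 mm further with force rising to 13 N, and let go. Afterwards its top measured 7–8 mm lower than at the start, which is what a fired and released button should show.
- **Rest of the desk:** the eraser, notes, stapler and mug look unmoved in the final pictures. I did not check the scissors or the tape roll at the end; the arm never went near either of them.
- **Disagreement:** with the gripper shut over the button, the cameras showed the fingertips roughly 25–30 mm higher than the reported position. I did the press by force and by where contact began, not by the reported height.

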